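# Peel the top tray off the stack and hold it out

## Task

Swing the hasp of the black case up and back off the top tray, at least upright, and leave it open. The trays cling together: peel off only the top tray by lifting its lugged corner first while the opposite corner is still down, leaving the rest of the stack seated in the case. Carry the tray over the middle of the plywood board and finish while still holding it there in the gripper, right way up, roughly level and still, about a hand's width (100 mm or more) above the board; do not disturb the other things on the bench.

Things in the scene. Friction and masses are not known exactly. Their poses are not given: they have to be found in the camera images.
- case: black open carrier, 200 (x) x 140 (y) x 40 mm high, fixed to the bench, holding the stack of trays. Origin: centre of its underside, on the bench. A steel hasp is hinged on the middle of its -x side, which faces roughly to the robot. Case and board lie one left, one right, on either side
- hasp_hinge (a point): point on the hasp's hinge line, at (-110, 0, 63) mm in the case's frame; the hinge line runs along the case's y axis
- hasp (a joint): angle of the steel hasp (rad): 0 = flat over the top tray's rim, its slot over the rim's small catch; grows as the free end swings up and back over the hinge, off the stack; 1.57 = strap upright; stop at 2.5. Starts at 0 to 0.2, light friction (0.035 N m), stays where it is left
- hasp_tab (a point): grip point on the hasp's pull tab: 50.5 mm along the strap from the hinge line and 20 mm square to it, 6.5 mm from the tab's free edge; 83 mm above the bench when flat. Strap 30 mm wide, 3 mm thick; tab at its free end 30 mm wide along the hinge line, 5 mm thick, upright when flat. Pinched across the 30 mm from above, it can turn between the fingers
- tray: top tray: grey formed plastic, about 100 g, rim 200 (x) x 140 (y) x 4 mm, pan 156 x 96 mm, 24 mm deep below the rim. Origin: centre of the rim's underside, 55 mm above the bench at the start; axes as the case's then. Upright lug on its (+x, -y) corner. Four sprung nubs (x = +-60 mm, both long edges) overhang its rim; each lets go at about 4 N, 6 mm of lift
- tray_lug (a point): grip point on the top tray's upright lug, at (85, -56, 36) mm in the tray's frame, 8 mm below the lug's top. The lug is 26 mm long along the rim's diagonal (tray direction (85, -56)), 12 mm thick across it, and stands 40 mm above the rim. Pinch it across its 12 mm
- tray_far (a point): the top tray's corner diagonally opposite the lug, at (-100, 70, 0) mm in the tray's frame (underside of the rim)
- stack: rest of the stack, one piece: grey formed trays of the same outline without lug, 50 mm high, about 600 g, standing loose in the case. Carries the rubber nubs, whose tops reach 10.5 mm above the top tray's rim. Lifting the top tray level can bring it along. Origin: centre of its underside, 5 mm above the bench
- board: plain plywood board lying on the bench, 230 (x) x 190 (y) x 6 mm, fixed. Origin: centre of its underside
- jar: bystander: small glass jar with a steel cap, 56 mm across, 70 mm high; origin: centre of its underside
- offcut: bystander: softwood offcut 90 x 45 x 22 mm; origin: centre of its underside
- tape: bystander: upright-axis paper tape roll, 90 mm across, 25 mm high; origin: centre of its underside
- driver: bystander: screwdriver lying on the bench, long axis along its x axis; origin near its middle, on its underside
- sander: bystander: cork-faced sanding block 110 x 65 x 36 mm; origin: centre of its underside
- cup: bystander: white cup, 76 mm across, 95 mm high; origin: centre of its underside
Mind the look-alikes: they are no part of the job. What is shaped like the tray but red is not meant.

How it is judged:
By the outcome, as a careful person would: the job done as asked, in the order asked, and still so for the second after the job is handed in, while the arm keeps its last pose, push and grip.
It also fails if it takes over 53 s, if anything falls off the work surface, if the arm or the gripper's body presses on something with over 40 N, if the wrist force passes 120 N, or if a joint passes its speed limit or range.

## Robot

A 6-joint arm with a two-finger parallel gripper is mounted at the origin on the work surface. World frame = base frame: x ahead of the robot, y to its left, z up, the work surface at z = 0. Lengths are in m, angles in rad, forces in N, time in s.
With the tool pointing down it reaches from about 0.35 to 0.85 m from the base axis. Payload 8.1 kg.
Tool frame: the origin (TCP) lies midway between the tips of the shut fingers; the grasp point (between the pads) lies 19 mm behind it (robot.grip_point_offset is the distance from the TCP to the grasp point, in m); z points along the fingers, y is the line along which they close (so a half turn about z gives the same grasp; the last joint's range is limited). The gripper opens to 93 mm and grips with 3 to 60 N. Pads are 15 mm wide; open, the fingers measure 128 mm over their backs; the gripper's body (75 mm by 188 mm) begins 65 mm behind the grasp point.
Start: joints at [1.074, 0.13, 1.488, -0, 1.523, -0.085], TCP at [0.24, 0.55, 0.219] pointing down, gripper open.
Joint ranges: [-2.96, 2.96], [-0.89, 2.26], [0.02, 2.5], [-1.34, 4.48], [0, 2.73], [-2.66, 2.66]. Speed limits (rad/s): [2.39, 2.39, 2.79, 3.14, 3.14, 3.14].

## Interface

Orientations are given as a rotation vector (axis times angle).
In Python, from plant import robot, read_camera, job gives the robot as it stands.
- The arm moves only by the shell command python3 -m inch 'ROWS' [FORCE]. ROWS is JSON, one flat list of numbers, 5 for each row, row after row: the shift along the world's x, y, z in mm, then the turn about the world's z in degrees, then the opening in per cent of the stroke, from 0 (shut) to 100 (fully open). In form: [dx, dy, dz, yaw, hand, dx, dy, dz, yaw, hand, ...]. A call has 1 to 10 rows; each row is the pose to reach, as a shift and turn from the pose commanded when the call began; what a row does not reach only later rows make up. A row lasts 1/12 s, in which the tool goes at most 41.7 mm and 7.16 degrees, less where a joint would pass 70% of its speed; a pose out of reach is approached as far as the arm can. A call with a gripper value outside its range is refused whole. The fingers move at their own pace and stop on an object; FORCE is the grip in N (left out, the last holds). Time passes only in rows, so rows that repeat a pose let the fingers close. It gives the time, the measured TCP pose, the force, the opening and the grip force at its end, in the units of the state.
- robot.read_state(): the state, without advancing time (a new reading comes with each control period).
- read_camera(name): name is "scene" or "top" or "wrist"; returns a dict with "image" (384x512x3 uint8, blue, green, red), "K" (3x3 intrinsics, pixels), "extrinsics" (4x4, takes a point from world to camera coordinates); the wrist camera has in their place "mount" (4x4, takes a point from camera to tool coordinates, whose origin is the TCP and whose axes are the flange's). Camera axes: x right, y down, z forward; pixel columns grow to the right and rows downward; lengths in m; the calibration is good to about 2 mm. A picture is of the moment at which its call begins: read the wrist's pose just before it. There is no depth.
- job.close_job(): hands the job in; it is judged then, once.
The state is a dict: "t": time; "q": joint angles; "dq": joint speeds; "joint_torque": joint torques, N m; "tool_pos": TCP position; "orientation": TCP orientation; "force": force on the tool from outside, world axes, zero at the start; "wrist_torque": the same for the moment, N m; "opening": finger opening in m; "gripper_force": force on a finger pad.
Only numpy, scipy, OpenCV 4.12 (cv2) and the standard library are available. Lean on these libraries where they do the work, as an engineer would, in place of code of your own. Each camera call takes 0.05 s, during which the arm holds its last target. There are 200 camera calls.

## Working session

There is one attempt and no reset: what is moved stays moved. The work goes in short steps, Python scripts to look and compute and a shell command to move; the robot and the scene stay as the last step left them, time stands still between calls to the robot, and variables do not carry over. Pictures are saved under pics/ and viewed, at most 10 in all, crops included, and the job is handed in when it is done.

```bash
mkdir -p pics; ls
python3 - <<'E'
from plant import robot, read_camera
import cv2, numpy as np
s=robot.read_state(); print(s['t'],s['tool_pos'],s['orientation'],s['opening'],robot.grip_point_offset)
for n in ("scene","top"):
    c=read_camera(n); cv2.imwrite(f"pics/{n}0.png",c["image"]); np.savez(n+".npz",**c); print(n,c["K"].round(1).tolist(),c["extrinsics"].round(3).tolist())
E
```

```text
pics
0.0 [0.23988658 0.54933218 0.21760221] [-6.42231528e-01 -3.07472861e+00  2.78467936e-03] 0.09294209001585943 0.0188
scene [[398.9, 0.0, 256.8], [0.0, 398.9, 186.2], [0.0, 0.0, 1.0]] [[0.494, 0.869, 0.007, -0.137], [0.525, -0.292, -0.8, -0.208], [-0.693, 0.399, -0.6, 1.728], [0.0, 0.0, 0.0, 1.0]]
top [[413.4, 0.0, 256.1], [0.0, 413.4, 189.1], [0.0, 0.0, 1.0]] [[-0.003, -1.0, -0.004, -0.117], [-0.998, 0.003, -0.063, 0.481], [0.063, 0.003, -0.998, 1.711], [0.0, 0.0, 0.0, 1.0]]
```

View pics/top0.png

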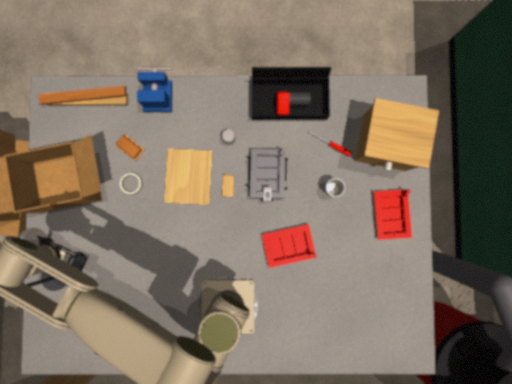

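View pics/scene0.png

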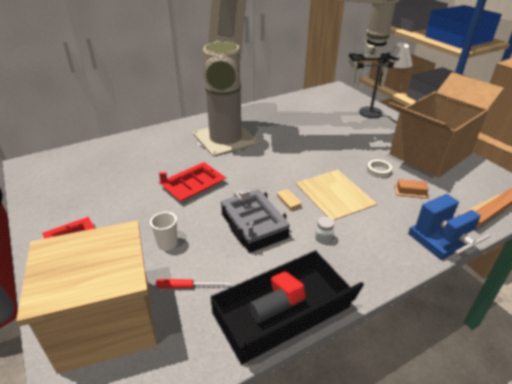

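The grey tray on the black case is at top (267,174), with its hasp near (267,192). The look-alikes are red trays at (289,245) and (393,213), plus the black bin at (290,95). By the description I choose the grey one, and check it with a crop. The board is at (189,177).

```bash
cat > h.py <<'E'
import numpy as np, cv2
from plant import robot, read_camera
def load(n): return dict(np.load(n+".npz"))
def ray(c,u,v,z):
    """world point at height z seen at pixel"""
    K,T=c["K"],c["extrinsics"]; R,t=T[:3,:3],T[:3,3]
    d=R.T@np.linalg.solve(K,[u,v,1]); o=-R.T@t
    return o+d*(z-o[2])/d[2]
def proj(c,P):
    P=np.atleast_2d(P); q=(c["extrinsics"][:3,:3]@P.T).T+c["extrinsics"][:3,3]; q=q@c["K"].T
    return q[:,:2]/q[:,2:]
E
python3 - <<'E'
from h import *
t=load("top");s=load("scene")
a=cv2.resize(t["image"][140:210,235:300],None,fx=6,fy=6,interpolation=cv2.INTER_CUBIC)
b=cv2.resize(s["image"][180:255,213:298],None,fx=4.6,fy=4.6,interpolation=cv2.INTER_CUBIC)
H=max(a.shape[0],b.shape[0]); 
p=lambda i:cv2.copyMakeBorder(i,0,H-i.shape[0],0,0,cv2.BORDER_CONSTANT)
o=np.hstack([p(a),p(b)]);print(o.shape);cv2.imwrite("pics/crop1.png",o)
for uv in [(167,149),(212,150),(211,205),(165,203)]: print(ray(t,*uv,.006).round(3))
print(ray(t,267,174,.055).round(3))
E
```

```text
(420, 781, 3)
[0.653 0.257 0.006]
[0.648 0.067 0.006]
[0.416 0.07  0.006]
[0.424 0.263 0.006]
[ 0.54  -0.164  0.055]
```

View pics/crop1.png

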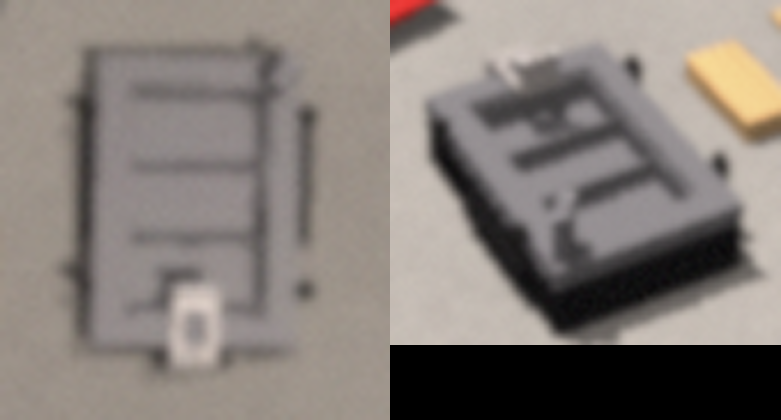

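The crop confirms a grey tray with its lug at the upper-right corner (crop (285,70)), the steel hasp at (195,325) and the nubs on the long edges. The case is nearly axis-aligned. Now I move to above the hasp for a close look.

```bash
python3 -m inch '[20,-40,20,7,60,40,-80,40,14,60,52,-120,40,20,60,64,-160,40,22.6,60,75,-200,40,22.6,60,86,-240,40,22.6,60,97,-280,40,22.6,60,108,-320,40,22.6,60,119,-360,40,22.6,60,130,-400,40,22.6,60]' 40 && python3 -m inch '[10,-40,0,0,60,20,-80,0,0,60,30,-120,0,0,60,40,-160,0,0,60,50,-200,0,0,60,55,-240,0,0,60,60,-280,0,0,60,60,-314,0,0,60,60,-314,0,0,60]'
python3 - <<'E'
from h import *
s=robot.read_state(); c=read_camera("wrist"); cv2.imwrite("pics/w1.png",c["image"])
T=np.eye(4);T[:3,:3]=cv2.Rodrigues(np.array(s["orientation"]))[0];T[:3,3]=s["tool_pos"]
c["extrinsics"]=np.linalg.inv(T@c["mount"]); np.savez("w1.npz",**c)
print(s["t"],s["tool_pos"],s["orientation"],c["mount"].round(3).tolist())
E
```

```text
t: 0.93
tool_pos: [0.3666, 0.1601, 0.2584]
orientation: [0.026, 3.141, -0.0]
force: [1.7, -0.6, 0.6]
opening: 0.0563
gripper_force: 0.0
t: 1.68
tool_pos: [0.426, -0.1573, 0.2579]
orientation: [-0.035, -3.14, 0.003]
force: [0.5, 1.1, -0.7]
opening: 0.0563
gripper_force: 0.0
1.6833 [ 0.42595702 -0.15728361  0.25785687] [-3.51908642e-02 -3.13984389e+00  2.53217710e-03] [[-0.002, -0.959, -0.284, 0.079], [1.0, -0.001, -0.001, 0.0], [0.0, -0.284, 0.959, -0.165], [0.0, 0.0, 0.0, 1.0]]
```

View pics/w1.png

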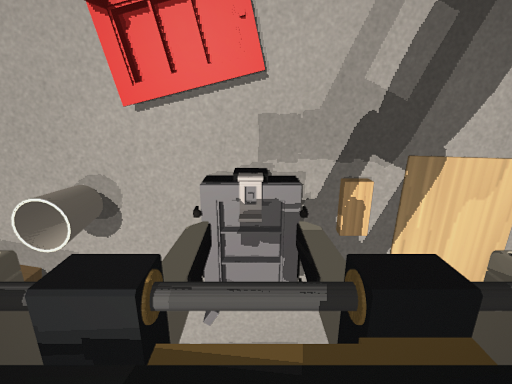

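The wrist view shows the hasp at (250,188), the rim's near corners near (201,182) and (302,180), and the lug hidden near (210,317). Next I zoom in to measure.

Run:
```python
from h import *
c=load("w1"); t=load("top")
for n,d,l in (("w",c,[(201,182),(302,180),(250,188),(252,177)]),("t",t,[(235+90/6,140+50/6),(235+85/6,140+348/6),(235+293/6,140+350/6)])):
    for uv in l: print(n,uv,ray(d,*uv,.059).round(4))
# candidate model drawn: case at (cx,cy,yaw)
cx,cy,yaw=.54,-.164,np.radians(-1)
R=np.array([[np.cos(yaw),-np.sin(yaw)],[np.sin(yaw),np.cos(yaw)]])
W=lambda p:np.r_[R@np.array(p[:2])/1000+[cx,cy],p[2]/1000]
im=cv2.resize(c["image"][160:270,185:320],None,fx=5.8,fy=5.3,interpolation=cv2.INTER_CUBIC)
for p in [(-100,70,59),(-100,-70,59),(-110,0,63),(-60,70,69.5),(-60,-70,69.5)]:
    u=proj(c,W(p))[0]; print(p,u.round(1)); cv2.circle(im,(int((u[0]-185)*5.8),int((u[1]-160)*5.3)),3,(0,0,255),-1)
cv2.imwrite("pics/w1c.png",im)
```

```text
w (201, 182) [ 0.4412 -0.2294  0.059 ]
w (302, 180) [ 0.4416 -0.0918  0.059 ]
w (250, 188) [ 0.4513 -0.1628  0.059 ]
w (252, 177) [ 0.4358 -0.1597  0.059 ]
t (250.0, 148.33333333333334) [ 0.6456 -0.0944  0.059 ]
t (249.16666666666666, 198.0) [ 0.4422 -0.0906  0.059 ]
t (283.8333333333333, 198.33333333333334) [ 0.4404 -0.2314  0.059 ]
(-100, 70, 59) [301.7 179.7]
(-100, -70, 59) [198.8 180.3]
(-110, 0, 63) [250.1 173.5]
(-60, 70, 69.5) [301.7 210.1]
(-60, -70, 69.5) [199.1 210.6]
```

View pics/w1c.png

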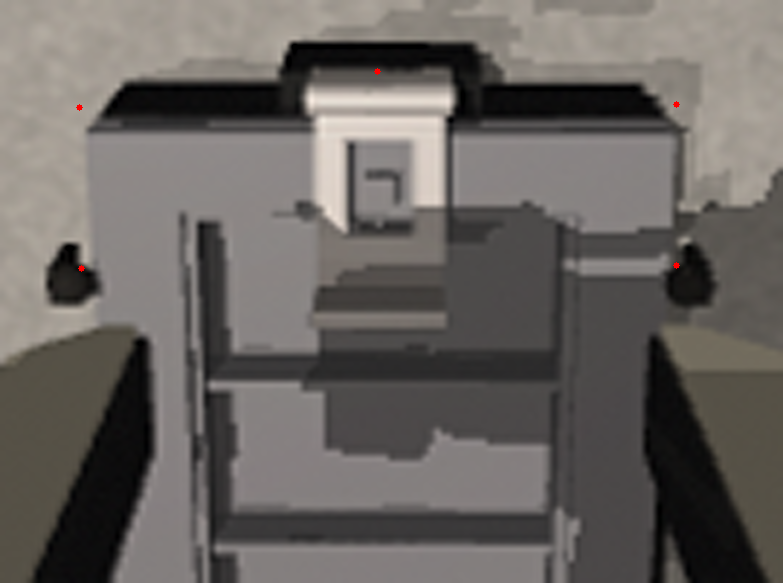

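Run:
```python
from h import *
c=load("w1")
a,b=ray(c,200.2,184,.059),ray(c,302.8,183.8,.059); m=(a+b)/2; print(a.round(4),b.round(4),m.round(4),np.linalg.norm(a-b))
d=(b-a)[:2]; yaw=np.degrees(np.arctan2(-d[0],d[1])); print("yaw",yaw)
print("tab top",[ray(c,250.5,160+v/5.3,z).round(4).tolist() for v,z in((319,.0895),(312,.0895),(327,.0895),(319,.098))])
print("tab width", ray(c,238.8,219.5,.0895)-ray(c,262.1,219.5,.0895))
print("strap/hinge",ray(c,185+380/5.8,160+95/5.3,.064).round(4), robot.read_state()["t"])
```

```text
[ 0.444  -0.2307  0.059 ] [ 0.447  -0.0906  0.059 ] [ 0.4455 -0.1606  0.059 ] 0.14012466723504952
yaw -1.228361113103602
tab top [[0.4861, -0.1627, 0.0895], [0.4843, -0.1626, 0.0895], [0.4883, -0.1628, 0.0895], [0.4826, -0.1625, 0.098]]
tab width [-0.00070209 -0.03029032  0.        ]
strap/hinge [ 0.4358 -0.1616  0.064 ] 1.7333
```

```bash
python3 -m inch '[30,-3,-25,0,60,59,-5,-60,0,60,59,-5,-100,0,60,59,-5,-140,0,60,59,-5,-170,0,60,59,-5,-192,0,60,59,-5,-192,0,60,59,-5,-192,0,20,59,-5,-192,0,20,59,-5,-192,0,20]' 8
```

```text
t: 2.57
tool_pos: [0.4875, -0.1579, 0.0693]
orientation: [0.026, 3.138, -0.004]
force: [-2.3, -15.3, -0.6]
opening: 0.0404
gripper_force: 7.8
```

```bash
python3 -m inch '[0,0,0,0,20,0,0,0,0,20,0,0,0,0,20]' 8
```

```text
t: 2.82
tool_pos: [0.4874, -0.161, 0.0695]
orientation: [0.028, 3.137, -0.011]
force: [-2.0, -15.8, -3.8]
opening: 0.0346
gripper_force: 8.0
```

```bash
python3 -m inch '[0,0,0,0,20,0,0,0,0,20,0,0,0,0,20]' 8
python3 - <<'E'
from h import *
c=read_camera("wrist"); cv2.imwrite("pics/w2.png",cv2.resize(c["image"][150:384,120:400],None,fx=2.5,fy=2.5))
E
```

```text
t: 3.07
tool_pos: [0.4874, -0.1611, 0.0695]
orientation: [0.029, 3.137, -0.011]
force: [-0.4, -15.7, -3.6]
opening: 0.0338
gripper_force: 8.0
```

View pics/w2.png

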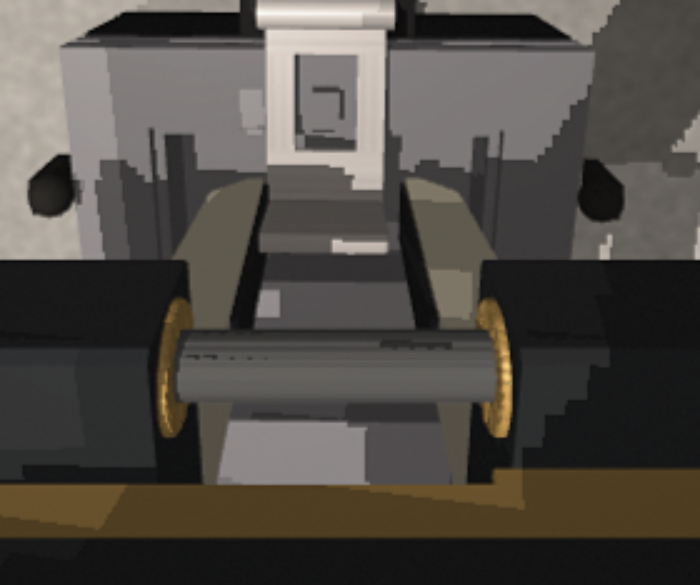

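The −y finger touches the tab (around (262,215)), and there is a small gap at the +y finger. I shift towards −y.

```bash
python3 -m inch '[0,-1.5,0,0,20,0,-2.5,0,0,20,0,-2.5,0,0,20]' 8
```

```text
t: 3.37
tool_pos: [0.4874, -0.1632, 0.0695]
orientation: [0.029, 3.137, -0.01]
force: [-1.0, -14.0, -1.5]
opening: 0.03
gripper_force: 8.0
```

```bash
python3 -m inch '[-5,-1,8.6,0,20,-12,-1,16,0,20,-19.5,-0.7,22.5,0,20,-28,-0.5,27.5,0,20,-38,-0.3,31,0,20,-48,0,32.5,0,20,-58,0.2,32.5,0,20,-68,0.4,30.5,0,20,-77,0.6,27,0,20,-86,0.8,22,0,20]' 8; python3 -m inch '[-6,0.2,-5.5,0,20,-11,0.2,-10.5,0,20,-11,0.2,-10.5,0,20,-11,0.2,-10.5,0,60,-11,0.2,-10.5,0,60,-11,0.2,-10.5,0,60]' 8;python3 - <<'E'
from h import *
c=read_camera("wrist"); cv2.imwrite("pics/w3.png",c["image"])
E
```

```text
t: 4.2
tool_pos: [0.4021, -0.1613, 0.0923]
orientation: [0.028, 3.134, -0.009]
force: [2.6, -7.9, -1.9]
opening: 0.0297
gripper_force: 8.0
t: 4.7
tool_pos: [0.3897, -0.1588, 0.0796]
orientation: [0.027, 3.139, -0.001]
force: [-0.7, 0.1, -0.5]
opening: 0.0449
gripper_force: 0.0
```

View pics/w3.png

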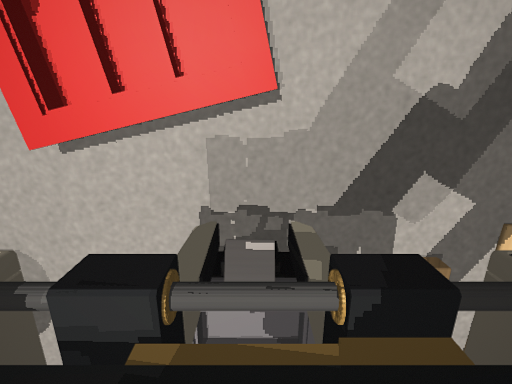

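The hasp is folded back, with its tab between the opened fingers at (250,255). I retreat straight up and go to view the lug.

```bash
python3 -m inch '[0,0,35,0,70,0,0,75,0,70,15,-3,110,0,70,50,-10,130,0,70,85,-17,150,0,70,120,-25,160,0,70,150,-30,160,0,70,150,-30,160,0,70,150,-30,160,0,70]' 8
python3 - <<'E'
from h import *
s=robot.read_state(); c=read_camera("wrist"); cv2.imwrite("pics/w4.png",c["image"])
T=np.eye(4);T[:3,:3]=cv2.Rodrigues(np.array(s["orientation"]))[0];T[:3,3]=s["tool_pos"]
c["extrinsics"]=np.linalg.inv(T@c["mount"]); np.savez("w4.npz",**c); print(s["tool_pos"])
e=proj(c,[.629,-.2205,.099])[0]; print("expected lug top",e)
c2=read_camera("scene"); cv2.imwrite("pics/s4.png",c2["image"])
cr=lambda i,x,y,w,h,f:cv2.resize(i[y:y+h,x:x+w],None,fx=f,fy=f,interpolation=cv2.INTER_CUBIC)
x,y=max(0,int(e[0])-75),max(0,int(e[1])-60)
a=cr(c["image"],x,y,150,130,4)[:, :];b=cr(c2["image"],215,170,90,90,2.2)
a=a[:,:600];o=np.zeros((max(a.shape[0],b.shape[0]),a.shape[1]+b.shape[1],3),np.uint8);o[:a.shape[0],:a.shape[1]]=a;o[:b.shape[0],a.shape[1]:]=b
print(x,y,a.shape,o.shape);cv2.imwrite("pics/c4.png",o)
E
```

```text
t: 5.5
tool_pos: [0.5395, -0.1882, 0.237]
orientation: [-0.026, -3.139, -0.002]
force: [-0.9, -0.4, -0.1]
opening: 0.0652
gripper_force: 0.0
[ 0.53949209 -0.18818419  0.23697584]
expected lug top [228.17073539 252.41205163]
153 192 (520, 600, 3) (520, 798, 3)
```

View pics/c4.png

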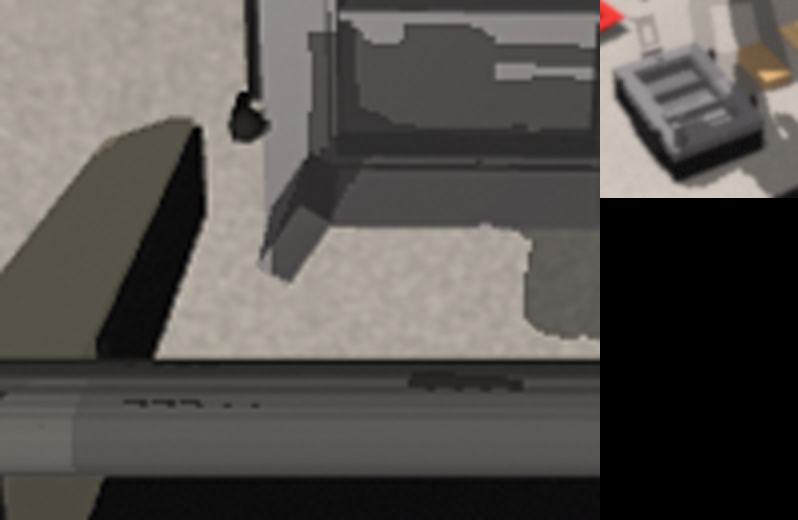

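Run:
```python
from h import *
c=load("w4")
im=cv2.resize(c["image"][215:285,190:290],None,fx=8,fy=8,interpolation=cv2.INTER_CUBIC)
yaw=np.radians(-1.23);ctr=np.array([.5455,-.1627]);R=np.array([[np.cos(yaw),-np.sin(yaw)],[np.sin(yaw),np.cos(yaw)]])
d=np.array([85,-56])/np.hypot(85,56);n=np.array([-d[1],d[0]])
P=lambda p,z:tuple(((proj(c,np.r_[R@np.array(p)/1000+ctr,z])[0]-[190,215]+.5)*8).astype(int).tolist())
l=np.array([85,-56])
box=[l+a*13*d+b*6*n for a,b in((1,1),(1,-1),(-1,-1),(-1,1))]
for k in range(4):
    for z,col in((.099,(0,255,0)),(.059,(0,0,255))): cv2.line(im,P(box[k],z),P(box[(k+1)%4],z),col,1)
    cv2.line(im,P(box[k],.099),P(box[k],.059),(255,255,0),1)
rim=[(100,-70),(100,70),(-100,70),(-100,-70)]
for k in range(4): cv2.line(im,P(rim[k],.059),P(rim[(k+1)%4],.059),(0,255,255),1)
cv2.imwrite("pics/o4.png",im)
```

```text
(no output)
```

View pics/o4.png

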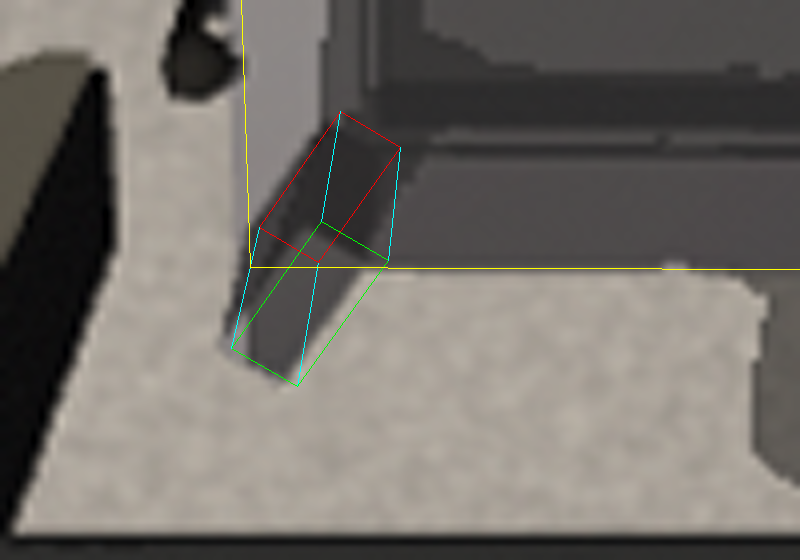

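The model overlay matches the lug to about 1 mm (lug top around (300,300) in the crop). I descend on the lug.

```bash
python3 -m inch '[25,-9,-10,-7,60,50,-18,-25,-14,50,75,-27,-40,-21,45,89,-33,-55,-28,45,89,-33,-75,-33.6,45,89,-33,-105,-33.6,45,89,-33,-135,-33.6,45,89,-33,-155,-33.6,45,89,-33,-164,-33.6,45,89,-33,-164,-33.6,45]' 15; python3 -m inch '[0,0,0,0,0,0,0,0,0,0,0,0,0,0,0,0,0,0,0,0,0,0,0,0,0]' 15
```

```text
t: 6.43
tool_pos: [0.6253, -0.2207, 0.0719]
orientation: [-0.933, -2.995, -0.001]
force: [-0.7, 0.2, -0.2]
opening: 0.0419
gripper_force: 0.0
t: 6.85
tool_pos: [0.6285, -0.2218, 0.0755]
orientation: [0.933, 2.998, -0.0]
force: [-0.5, 0.0, 0.4]
opening: 0.0132
gripper_force: 0.0
```

```bash
python3 -m inch '[0,0,-2,0,0,0,0,-2,0,0,0,0,-2,0,0,0,0,-2,0,0]' 15
```

```text
t: 7.18
tool_pos: [0.6289, -0.222, 0.0751]
orientation: [0.933, 2.997, -0.001]
force: [-5.2, 1.8, 13.2]
opening: 0.0117
gripper_force: 15.0
```

```bash
python3 -m inch '[0,0,2,0,0,-2,1.5,17,0,0,-5.5,4,34,0,0,-10.5,7.2,50,0,0,-10.5,7.2,50,0,0]' 20
python3 - <<'E'
from h import *
c=read_camera("scene");cv2.imwrite("pics/s5.png",cv2.resize(c["image"][110:270,195:345],None,fx=3.7,fy=3.7,interpolation=cv2.INTER_CUBIC))
E
```

```text
t: 7.6
tool_pos: [0.6188, -0.2148, 0.1269]
orientation: [0.932, 2.995, -0.001]
force: [0.4, 0.0, -0.0]
opening: 0.0117
gripper_force: 20.0
```

View pics/s5.png

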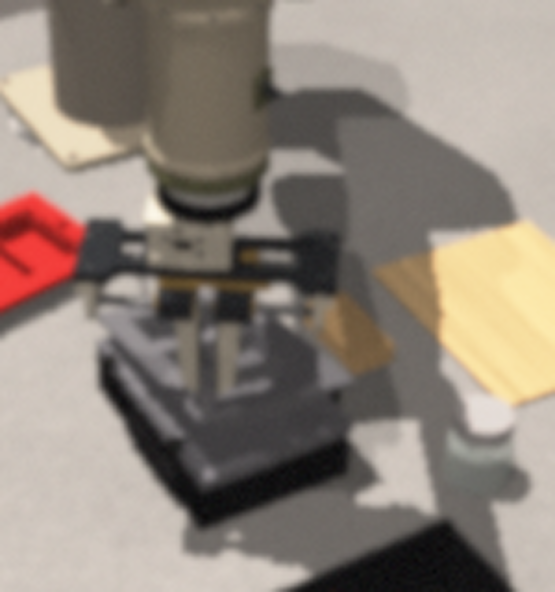

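The lug corner is up, the far corner is down on the stack, and the stack is still in the case. I grip hard and lift clear, slowly at first.

```bash
python3 -m inch '[0,0,0,0,0,0,0,0,0,0,0,0,8,0,0,0,0,18,0,0,0,0,30,0,0,0,0,48,0,0,0,0,68,0,0,0,0,90,0,0,0,0,105,0,0,0,0,105,0,0]' 60
cat > tilt.py <<'E'
from h import *
from scipy.optimize import minimize
def state_img():
    s=robot.read_state(); T=np.eye(4);T[:3,:3]=cv2.Rodrigues(np.array(s["orientation"]))[0];T[:3,3]=s["tool_pos"]
    return s,T
def model(T,phi,n=9):
    """tray-frame -> world, tray turned by phi (far corner down >0) about the closing axis at the grasp point"""
    G=T[:3,3]-T[:3,2]*.0188; y=T[:3,1].copy(); y[2]=0; y/=np.linalg.norm(y); y*=np.sign(y[1])
    ang=np.arctan2(y[1],y[0])-np.radians(56.62)   # tray yaw
    Rz=cv2.Rodrigues(np.array([0,0,ang]))[0]; d=Rz@np.array([.835,-.55,0]);
    ax=np.cross(d,[0,0,1]); R=cv2.Rodrigues(ax*phi)[0]@Rz   # lifts d upward
    return lambda p:(np.atleast_2d(p)/1000-np.array([.085,-.056,.036]))@R.T+G
E
python3 - <<'E'
from tilt import *
s,T=state_img(); print(s["t"],s["tool_pos"],s["force"].round(2),s["wrist_torque"].round(3),s["opening"])
# stack & tilt check in scene and top images
for n in("scene","top"):
    c=read_camera(n); cv2.imwrite(f"pics/{n}6.png",c["image"]); np.savez(n+"6.npz",**c)
    im=c["image"].astype(int); 
    for deg in range(-5,35,5):
        m=model(T,np.radians(deg)); P=proj(c,m([(100,-70,2),(100,70,2),(-100,70,2),(-100,-70,2)]))
        print(n,deg,P.round(0).astype(int).tolist())
E
```

```text
t: 8.48
tool_pos: [0.6194, -0.2152, 0.2332]
orientation: [0.932, 2.992, -0.001]
force: [0.8, -0.3, 0.1]
opening: 0.0117
gripper_force: 60.0
8.4833 [ 0.61937249 -0.21515996  0.23315513] [ 0.79 -0.3   0.08] [-0.042 -0.104 -0.053] 0.011742379070966615
scene -5 [[249, 192], [293, 176], [259, 140], [218, 153]]
scene 0 [[249, 193], [293, 178], [259, 146], [218, 157]]
scene 5 [[249, 193], [293, 180], [259, 151], [218, 161]]
scene 10 [[249, 193], [293, 182], [259, 157], [218, 165]]
scene 15 [[248, 193], [293, 184], [258, 163], [218, 169]]
scene 20 [[248, 192], [293, 186], [258, 169], [218, 174]]
scene 25 [[248, 192], [292, 188], [258, 176], [218, 178]]
scene 30 [[248, 191], [292, 190], [257, 182], [217, 182]]
top -5 [[285, 145], [247, 144], [246, 198], [285, 199]]
top 0 [[286, 144], [248, 144], [247, 198], [285, 198]]
top 5 [[286, 144], [248, 143], [248, 197], [285, 198]]
top 10 [[287, 143], [249, 143], [248, 196], [286, 197]]
top 15 [[287, 142], [250, 142], [250, 195], [286, 196]]
top 20 [[287, 142], [250, 141], [251, 193], [287, 194]]
top 25 [[288, 141], [251, 140], [253, 191], [288, 193]]
top 30 [[288, 141], [252, 139], [254, 189], [289, 191]]
```

The wrist torque (−0.04, −0.10 N m) matches the tray's weight held from the lug. I carry it over the board.

```bash
python3 -m inch '[0,15,0,0,0,0,45,0,0,0,0,80,0,0,0,0,118,0,0,0,0,156,0,0,0,0,194,0,0,0,0,232,0,0,0,0,268,0,0,0,0,297,0,0,0,0,312,0,0,0]'; python3 -m inch '[0,8,0,0,0,0,9,0,0,0,0,9,0,0,0,0,9,0,0,0]'
cat > fit.py <<'E'
from tilt import *
s,T=state_img(); print(s["t"],s["tool_pos"],s["wrist_torque"].round(3))
from scipy.optimize import minimize_scalar
bgs={n:load(n) for n in("scene","top")}
imgs={n:read_camera(n) for n in("scene","top")}
rim=[(100,-70,2),(100,70,2),(-100,70,2),(-100,-70,2)]
pan=[(78,-48,-24),(78,48,-24),(-78,48,-24),(-78,-48,-24)]
for n,c in imgs.items():
    cv2.imwrite(f"pics/{n}_{s['t']:.2f}.png",c["image"])
    g=cv2.Sobel(cv2.GaussianBlur(c["image"],(0,0),1).astype(np.float32),cv2.CV_32F,1,0)
    h=cv2.Sobel(cv2.GaussianBlur(c["image"],(0,0),1).astype(np.float32),cv2.CV_32F,0,1)
    E=np.dstack([g,h]);E=np.sqrt((E**2).sum(2))
    hsv=cv2.cvtColor(c["image"],cv2.COLOR_BGR2HSV); r=[]
    for deg in range(-8,40,2):
        m=model(T,np.radians(deg)); P=proj(c,m(rim)); 
        k=np.linspace(0,1,60)[:,None]
        # far two edges (meeting at the far corner) tell the tilt
        L=np.vstack([P[1]*(1-k)+P[2]*k,P[3]*(1-k)+P[2]*k])
        e=cv2.remap(E,L[:,:1].astype(np.float32),L[:,1:].astype(np.float32),cv2.INTER_LINEAR).mean()
        mask=np.zeros(E.shape,np.uint8); cv2.fillConvexPoly(mask,P.round().astype(int),1)
        r.append((deg,round(float(e)),round(float(hsv[...,1][mask>0].mean()))))
    print(n,r)
E
python3 fit.py
```

```text
t: 9.42
tool_pos: [0.6155, 0.1022, 0.2251]
orientation: [-0.928, -2.998, -0.0]
force: [-0.5, -0.2, -1.1]
opening: 0.0116
gripper_force: 60.0
t: 9.75
tool_pos: [0.6173, 0.1052, 0.2267]
orientation: [-0.936, -2.999, 0.001]
force: [-0.9, -0.7, -0.6]
opening: 0.0119
gripper_force: 60.0
9.75 [0.61729861 0.10523092 0.22672876] [-0.044 -0.082  0.011]
scene [(-8, 129, 26), (-6, 166, 26), (-4, 185, 25), (-2, 141, 24), (0, 141, 22), (2, 144, 21), (4, 157, 21), (6, 166, 20), (8, 156, 19), (10, 206, 18), (12, 270, 17), (14, 171, 16), (16, 103, 16), (18, 97, 15), (20, 105, 15), (22, 106, 15), (24, 108, 15), (26, 109, 14), (28, 107, 13), (30, 108, 14), (32, 113, 16), (34, 145, 16), (36, 159, 16), (38, 163, 17)]
top [(-8, 118, 43), (-6, 112, 43), (-4, 101, 43), (-2, 86, 42), (0, 72, 42), (2, 62, 42), (4, 59, 42), (6, 59, 41), (8, 59, 41), (10, 59, 41), (12, 61, 40), (14, 66, 40), (16, 77, 41), (18, 92, 41), (20, 110, 41), (22, 128, 42), (24, 149, 43), (26, 164, 44), (28, 165, 45), (30, 153, 46), (32, 129, 48), (34, 103, 49), (36, 90, 51), (38, 90, 54)]
```

The tilt is about 12°, as expected from the peel. I level it by gently resting the pan's low corner on the board, then lift again.

```bash
python3 -m inch '[-4,3,-20,0,0,-7,5,-50,0,0,-7,5,-85,0,0,-7,5,-110,0,0,-7,5,-125,0,0,-7,5,-133,0,0,-7,5,-133,0,0]' 40; python3 -m inch '[1.5,-1,-4,0,0,3.5,-2.3,-9,0,0,5.5,-3.7,-14,0,0,7,-5,-19,0,0,9,-6.2,-24,0,0,10.5,-7.2,-28,0,0,10.5,-7.2,-28,0,0]' 30
```

```text
t: 10.43
tool_pos: [0.6089, 0.1105, 0.0918]
orientation: [-0.935, -2.996, 0.002]
force: [0.2, 0.7, -1.6]
opening: 0.0118
gripper_force: 40.0
t: 11.02
tool_pos: [0.6209, 0.1041, 0.0654]
orientation: [-0.935, -2.999, 0.0]
force: [2.4, -0.9, 1.3]
opening: 0.0119
gripper_force: 30.0
```

```bash
python3 -m inch '[1.5,-1,-4,0,0,3,-2,-8,0,0,4.5,-3,-12,0,0,5,-3.5,-15,0,0,5,-3.5,-15,0,0]' 30; python3 fit.py
```

```text
t: 11.43
tool_pos: [0.6257, 0.1009, 0.0507]
orientation: [-0.934, -2.999, 0.0]
force: [0.5, -0.8, -0.0]
opening: 0.0115
gripper_force: 30.0
11.4333 [0.62574545 0.10088372 0.05067613] [-0.064 -0.178 -0.033]
scene [(-8, 140, 27), (-6, 135, 27), (-4, 139, 26), (-2, 141, 26), (0, 151, 25), (2, 154, 24), (4, 149, 24), (6, 127, 24), (8, 110, 26), (10, 120, 26), (12, 122, 29), (14, 128, 31), (16, 137, 34), (18, 133, 37), (20, 131, 39), (22, 138, 43), (24, 142, 46), (26, 135, 48), (28, 130, 49), (30, 125, 53), (32, 121, 55), (34, 123, 59), (36, 109, 61), (38, 108, 65)]
top [(-8, 121, 51), (-6, 111, 51), (-4, 99, 51), (-2, 87, 51), (0, 78, 51), (2, 70, 51), (4, 68, 50), (6, 73, 50), (8, 81, 50), (10, 88, 50), (12, 98, 49), (14, 108, 49), (16, 112, 49), (18, 114, 50), (20, 101, 49), (22, 95, 49), (24, 106, 49), (26, 121, 49), (28, 121, 49), (30, 106, 49), (32, 89, 49), (34, 83, 49), (36, 83, 49), (38, 83, 49)]
```

```bash
python3 -m inch '[0,0,0,0,0,0,0,0,0,0,0,0,6,0,0,0,0,16,0,0,-2,1,36,0,0,-5,3,64,0,0,-7,5,92,0,0,-7,5,116,0,0,-7,5,130,0,0,-7,5,135,0,0]' 60; python3 -m inch '[0,0,0,0,0,0,0,0,0,0,0,0,0,0,0,0,0,0,0,0]'; python3 fit.py
```

```text
t: 12.37
tool_pos: [0.6206, 0.1061, 0.1906]
orientation: [0.932, 2.994, 0.003]
force: [0.1, 0.1, -1.4]
opening: 0.0114
gripper_force: 60.0
t: 12.7
tool_pos: [0.6177, 0.1058, 0.1838]
orientation: [-0.933, -2.996, 0.002]
force: [-1.0, 0.5, -0.1]
opening: 0.0116
gripper_force: 60.0
12.7 [0.61768445 0.10579376 0.18382219] [-0.044 -0.002 -0.044]
scene [(-8, 152, 24), (-6, 151, 24), (-4, 170, 23), (-2, 211, 22), (0, 193, 20), (2, 220, 19), (4, 159, 18), (6, 112, 17), (8, 107, 17), (10, 111, 17), (12, 117, 17), (14, 111, 17), (16, 111, 18), (18, 106, 18), (20, 93, 18), (22, 87, 18), (24, 102, 18), (26, 115, 18), (28, 114, 18), (30, 105, 19), (32, 82, 19), (34, 90, 24), (36, 92, 30), (38, 79, 45)]
top [(-8, 161, 44), (-6, 153, 44), (-4, 139, 44), (-2, 122, 44), (0, 106, 44), (2, 95, 43), (4, 87, 43), (6, 79, 43), (8, 71, 42), (10, 70, 42), (12, 70, 42), (14, 73, 42), (16, 77, 42), (18, 81, 42), (20, 84, 42), (22, 85, 44), (24, 89, 43), (26, 99, 45), (28, 115, 46), (30, 137, 47), (32, 152, 49), (34, 150, 50), (36, 131, 51), (38, 107, 54)]
```

Run:
```python
from h import *
s=robot.read_state()
yaw=np.radians(-1.23);R=np.array([[np.cos(yaw),-np.sin(yaw)],[np.sin(yaw),np.cos(yaw)]])
k=np.linspace(.05,.95,60)[:,None]
for n in("scene","top"):
    c=read_camera(n); b=cv2.GaussianBlur(c["image"],(0,0),.8).astype(np.float32)
    E=np.sqrt(cv2.Sobel(b,5,1,0)**2+cv2.Sobel(b,5,0,1)**2).sum(2)
    for nm,a,e in(("-x",(-100,-70),(-100,70)),("+x",(100,-70),(100,70)),("-y",(-100,-70),(100,-70)),("+y",(-100,70),(100,70))):
        r=[]
        for z in range(39,84,4):
            P=lambda p:proj(c,np.r_[R@np.array(p)/1000+[.5455,-.1632],z/1000])[0]
            L=(P(a)*(1-k)+P(e)*k).astype(np.float32)
            r.append((z,round(float(cv2.remap(E,L[:,:1],L[:,1:],1).mean()))))
        print(n,nm,r)
    if n=="scene":
        for ph in range(0,150,15):
            p=np.radians(ph); Q=[proj(c,np.r_[R@np.array([-110+l*np.cos(p),w])/1000+[.5455,-.1632],.063+l*np.sin(p)/1000])[0] for l in(40,47) for w in(-12,-6,0,6,12)]
            print("hasp",ph,np.mean([c["image"][int(round(v)),int(round(u))].mean() for u,v in Q]).round())
```

```text
scene -x [(39, 537), (43, 486), (47, 347), (51, 278), (55, 263), (59, 210), (63, 192), (67, 187), (71, 137), (75, 74), (79, 53), (83, 60)]
scene +x [(39, 371), (43, 495), (47, 589), (51, 642), (55, 607), (59, 466), (63, 269), (67, 143), (71, 170), (75, 207), (79, 189), (83, 171)]
scene -y [(39, 473), (43, 556), (47, 612), (51, 632), (55, 614), (59, 559), (63, 476), (67, 376), (71, 286), (75, 232), (79, 219), (83, 229)]
scene +y [(39, 318), (43, 227), (47, 217), (51, 260), (55, 303), (59, 316), (63, 300), (67, 279), (71, 268), (75, 258), (79, 229), (83, 182)]
hasp 0 78.0
hasp 15 144.0
hasp 30 154.0
hasp 45 186.0
hasp 60 184.0
hasp 75 184.0
hasp 90 177.0
hasp 105 165.0
hasp 120 161.0
hasp 135 161.0
top -x [(39, 243), (43, 245), (47, 247), (51, 250), (55, 252), (59, 253), (63, 254), (67, 254), (71, 253), (75, 251), (79, 248), (83, 243)]
top +x [(39, 61), (43, 66), (47, 76), (51, 89), (55, 102), (59, 116), (63, 129), (67, 141), (71, 151), (75, 158), (79, 165), (83, 172)]
top -y [(39, 271), (43, 272), (47, 271), (51, 268), (55, 262), (59, 255), (63, 247), (67, 238), (71, 230), (75, 220), (79, 211), (83, 202)]
top +y [(39, 478), (43, 475), (47, 471), (51, 468), (55, 464), (59, 460), (63, 455), (67, 451), (71, 446), (75, 441), (79, 436), (83, 431)]
```

The stack rim sits at 51–55 mm, so it is seated. The hasp was seen open, and the tray is level and still over the board. I hand in.

```bash
python3 -c "
from plant import job,robot
s=robot.read_state();print(s['t'],s['tool_pos'],s['gripper_force']);print(job.close_job())"
```

```text
12.9 [0.61840533 0.10590066 0.18516553] 59.99859809875488
the job is handed in; nothing more can be done
None
```

The job is handed in at 12.9 s: hasp swung open, only the top tray peeled off lug first, and the tray held within about 2° of level roughly 135 mm above the middle of the board, after I briefly rested it on the board to take out a 12° tilt from the peel; the stack measured as seated in the case, but the hasp was last seen open before the peel, because my later check of its angle was inconclusive beyond showing it was not flat.

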